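# Scrub out the syrup bottle with the bottle brush

### The arm

A 6-joint arm with a two-finger parallel gripper is mounted at the origin on the work surface. World frame = base frame: x ahead of the robot, y to its left, z up, the work surface at z = 0. Lengths are in mm, angles in rad, forces in N, time in s.
With the tool pointing down it reaches from about 300 to 775 mm from the base axis. Payload 14.6 kg.
Tool frame: the origin (TCP) lies between the finger pads; the fingertips stand manip.nose_length ahead of it and the grasp point (between the pads) lies 11 mm behind it (manip.nose_length is the distance from the TCP to the fingertips, in mm); z points along the fingers, y is the line along which they close (so a half turn about z gives the same grasp; the last joint's range is limited). The gripper opens to 94 mm and grips with 3 to 60 N. Pads are 16 mm wide; open, the fingers measure 119 mm over their backs; the gripper's body (75 mm by 177 mm) begins 78 mm behind the grasp point.
Start: joints at [1.071, 0.3, 1.521, -0, 1.321, -0.067], TCP at [230.674, 499.278, 213.446] pointing down, gripper open.
Joint ranges: [-3.03, 3.03], [-0.79, 2.21], [0.23, 2.52], [-1.04, 4.18], [0, 3.07], [-2.55, 2.55]. Speed limits (rad/s): [2.22, 2.22, 2.57, 3.14, 3.14, 3.14].

### API

Orientations are given as [roll, pitch, yaw] about the fixed x, y, z axes, in that order (R = Rz(yaw) Ry(pitch) Rx(roll)).
In Python, from cell import manip, cams, job gives the robot as it stands.
- The arm moves only by the tool jog_arm, never from a script. Its argument "commands" is a list of rows, each an object of numbers: "dx", "dy", "dz": the shift along the tool's x, y, z each as a share of 40 mm, from -1 to 1; "ax", "ay", "az": the turn, a rotation vector about the tool's x, y, z each as a share of 10 degrees, from -1 to 1; "gripper": the closure, from 0 (fully open) to 1 (shut). A call has 1 to 10 rows; each row shifts and turns the commanded pose from where the row before left it, along the tool's axes as they then stand; what a row does not reach is not made up. A row lasts 1/8 s, in which the tool goes at most 62.5 mm and 10.7 degrees, less where a joint would pass 70% of its speed; a pose out of reach is approached as far as the arm can. A call with a number of a shift or a turn outside -1 to 1 is refused whole. A call with a gripper value outside its range is refused whole. The fingers move at their own pace and stop on an object; "squeeze" is the grip in N (left out, the last holds). Time passes only in rows, so rows that do not move let the fingers close. It gives the time, the measured TCP pose, the force, the opening and the grip force at its end, in the units of the state.
- manip.read_state(): the state, without advancing time (a new reading comes with each control period).
- cams.camera(name): name is "scene" or "side" or "wrist"; returns a dict with "image" (384x512x3 uint8, red, green, blue), "fx", "fy", "cx", "cy" (pixels), "world_to_cam" (4x4, takes a point from world to camera coordinates). Camera axes: x right, y down, z forward; pixel columns grow to the right and rows downward; lengths in mm; the calibration is good to about 2 mm. A picture is of the moment at which its call begins. There is no depth.
- job.sign_off(): hands the job in; it is judged then, once.
The state is a dict: "clock": time; "joints": joint angles; "qd": joint speeds; "effort": joint torques, N m; "eef_pos": TCP position; "eef_rot": TCP orientation; "wrist_force": force on the tool from outside, world axes, zero at the start; "moment": the same for the moment, N m; "finger_gap": finger opening in mm; "finger_force": force on a finger pad.
Only numpy, scipy, OpenCV 4.12 (cv2) and the standard library are available. Lean on these libraries where they do the work, as an engineer would, in place of code of your own. Each camera call takes 0.05 s, during which the arm holds its last target. There are 200 camera calls.

### The job

Scrub out the open amber glass bottle with the bottle brush: take the brush from its pot and, inside the bottle, push it right down to the bottom and draw it up to the neck, three times over, keeping the bottle upright and about where it stands. Then stand the brush, head down, back in its pot, which is left upright about where it was, and let go; leave the other things on the shelf alone.

Things in the scene. Friction and masses are not known exactly. Their poses are not given: they have to be found in the camera images.
- bottle: Empty wide-mouthed amber glass syrup bottle standing open and loose on the white shelf, about 350 g, 115 mm tall: body 72 mm across up to 75 mm, sloping shoulder to 91 mm, then a straight neck 58 mm across outside. Wall 4 mm, so the mouth is 50 mm wide inside and the body 64 mm; inner floor 6 mm above the underside. Origin at the centre of the underside, z up along its axis.
- bottle_floor (a point): Centre of the bottle's inner floor, 6 mm above its underside.
- bottle_mouth (a point): Centre of the bottle's mouth, level with the rim, 115 mm above its underside.
- brush: Straight round bottle brush, 200 mm long, about 60 g, standing head down in the pot at the start. From its origin (centre of the flat head end, z along the brush towards the handle): grey bristle head 28 mm across from 0 to 75 mm (behaves as a rigid cylinder), steel wire stem 6 mm across up to 115 mm, wooden handle 18 mm across from 125 to 197 mm (end at 200 mm). The same all round.
- brush_grip (a point): Point on the axis of the brush's handle, 175 mm from the head end, 25 mm below the handle's top end: good to grasp.
- pot: White ceramic brush pot, a plain straight-sided cup standing loose on the shelf, 62 mm across, 70 mm tall, about 500 g, 54 mm wide inside, inner floor 8 mm above the underside. Origin at the centre of the underside, z up.
- pot_floor (a point): Centre of the pot's inner floor, 8 mm above its underside.
- tray: Bystander: shallow aluminium baking tray 140 x 260 x 22 mm. Origin at the centre of its underside.
- cap: Bystander: the bottle's black twist cap, 62 mm across, 18 mm tall, open side up, lying in the tray. Origin at the centre of its underside.
- carton: Bystander: clear plastic egg carton 290 x 100 x 65 mm. Origin at the centre of its underside.
- bowl: Bystander: green ceramic bowl 130 mm across, 55 mm tall, with bottle caps in it. Origin at the centre of its underside.
There are look-alikes about, which are no part of the job. What is meant by the brush is not yellow, and is the smaller of those in its own colour.

How it is judged (in metres and radians):
On the way, in this order (a step that is already met when the one before it is completed fails the run):
1. first stroke: the brush head reaches the bottom inside the bottle (its end within 14 mm of the inner floor) (z of brush in the frame of bottle_floor below 0.014 m and horizontal distance between brush and bottle below 0.032 m), for 0.1 s.
2. first stroke: the brush is drawn up inside the bottle (its end over 50 mm above the inner floor, still below the mouth) (z of brush in the frame of bottle_floor between 0.05 and 0.109 m and horizontal distance between brush and bottle below 0.032 m), for 0.05 s.
3. second stroke: the brush head reaches the bottom inside the bottle (its end within 14 mm of the inner floor) (all of step 1), for 0.1 s.
4. second stroke: the brush is drawn up inside the bottle (its end over 50 mm above the inner floor, still below the mouth) (all of step 2), for 0.05 s.
5. third stroke: the brush head reaches the bottom inside the bottle (its end within 14 mm of the inner floor) (all of step 3), for 0.1 s.
6. third stroke: the brush is drawn up inside the bottle (its end over 50 mm above the inner floor, still below the mouth) (all of step 4), for 0.05 s.
At the end, for the whole second after the job is handed in: Brush released, at rest, head down in the pot: its end within 25 mm of the pot's axis and 15 mm of its floor, leaning under 0.45 rad. Bottle (at rest) and pot upright (under 0.1 rad) and within 50 mm of their starts; tray, cap, carton and bowl within 30 mm of theirs (horizontal distance between brush and pot below 0.025 m and z of brush in the frame of pot_floor between -0.006 and 0.015 m and angle between brush's own z axis and vertical below 0.45 rad and linear speed of each of brush, bottle below 0.02 m/s and angle between each of bottle, pot's own z axis and vertical below 0.1 rad and distance of each of bottle, pot from where it was at the start of the episode below 0.05 m and distance of each of tray, carton, bowl, cap from where it was at the start of the episode below 0.03 m); the robot touches nothing.
It fails at once if the bottle or the pot is tipped by more than 0.35 rad (angle between any of bottle, pot's own z axis and vertical above 0.35 rad).
It fails at once if the tray, cap, carton or bowl is pushed more than 30 mm from its place (distance of any of tray, carton, bowl, cap from where it was at the start of the episode above 0.03 m).
It also fails if it takes over 64 s, if anything falls off the work surface, if the arm or the gripper's body presses on something with over 40 N, if the wrist force passes 120 N, or if a joint passes its speed limit or range.

## Working session

There is one attempt and no reset: what is moved stays moved. The work goes in short steps, Python scripts to look and compute and a tool call to move; the robot and the scene stay as the last step left them, time stands still between calls to the robot, and variables do not carry over. Pictures are saved under pics/ and viewed, at most 10 in all, crops included, and the job is handed in when it is done.

Besides the shell and the picture viewer there is one more tool, called after "Request:" by a JSON object that holds its "name" and its "arguments", one argument or row to a line. jog_arm: Moves the arm, as the interface text tells. Shift numbers are shares of 40 mm and turn numbers shares of 10 degrees, none past 1 either way. Its arguments: {"type":"object","properties":{"commands":{"type":"array"},"squeeze":{"type":"number"}},"required":["commands"]}

```bash
mkdir -p pics; cat > h.py <<'E'
import numpy as np, cv2, pickle
from cell import manip, cams, job
def snap(n,f):
    c=cams.camera(n); cv2.imwrite(f'pics/{f}.png',cv2.cvtColor(c['image'],cv2.COLOR_RGB2BGR)); pickle.dump(c,open(f'pics/{f}.pkl','wb')); return c
def load(f): return pickle.load(open(f'pics/{f}.pkl','rb'))
def ray(c,u,v):
    T=np.array(c['world_to_cam']);R=T[:3,:3];o=-R.T@T[:3,3]
    return o,R.T@np.array([(u-c['cx'])/c['fx'],(v-c['cy'])/c['fy'],1])
def atz(c,u,v,z):
    o,d=ray(c,u,v); return o+d*(z-o[2])/d[2]
def proj(c,p):
    T=np.array(c['world_to_cam']);q=T[:3,:3]@np.array(p,float)+T[:3,3]
    return np.array([c['fx']*q[0]/q[2]+c['cx'],c['fy']*q[1]/q[2]+c['cy']])
E
python3 - <<'E'
from h import *
for n in('scene','side','wrist'):
    c=snap(n,n+'0'); print(n,ray(c,c['cx'],c['cy']))
a=[cv2.imread(f'pics/{n}0.png') for n in('scene','side')]
print(manip.read_state(),manip.nose_length)
E
```

```text
scene (array([1095.84610522, -799.4151052 , 1106.64656458]), array([-0.35232815,  0.59140563, -0.72533044]))
side (array([-291.26433442, -886.75502229, 1114.37540792]), array([ 0.56962007,  0.54885047, -0.61179747]))
wrist (array([167.45722685, 527.83060533, 383.74721459]), array([ 0.21747642, -0.10179835, -0.97074255]))
{'clock': 0.15, 'joints': array([ 1.07138555e+00,  3.00325259e-01,  1.52144940e+00,  2.89989564e-05,
        1.32073157e+00, -6.66504043e-02]), 'qd': array([-5.10626097e-04, -2.16419422e-03, -2.02907859e-03,  3.04250851e-04,
        9.10472459e-06, -4.32631182e-04]), 'effort': array([-9.65119834e-04, -5.31963944e+01, -3.52823460e+01,  7.08160666e-02,
        2.35519779e-02, -8.59187844e-05]), 'eef_pos': array([230.5802188 , 499.10521051, 213.02203993]), 'eef_rot': array([-3.14068298e+00, -8.88731538e-05,  2.70882505e+00]), 'wrist_force': array([ 0.26027708,  0.10248667, -0.51062024]), 'moment': array([-0.04924035, -0.02083214,  0.0348364 ]), 'finger_force': 0.0, 'finger_gap': 94.12974788017425} 8.0
```

View pics/scene0.png

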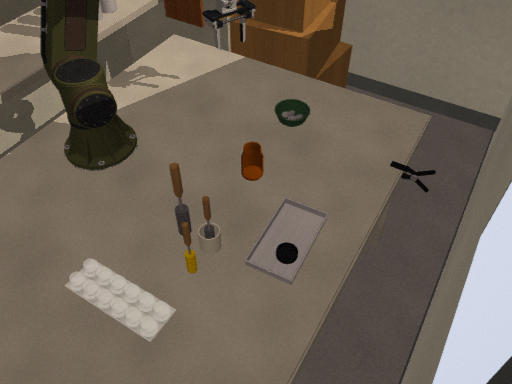

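View pics/side0.png

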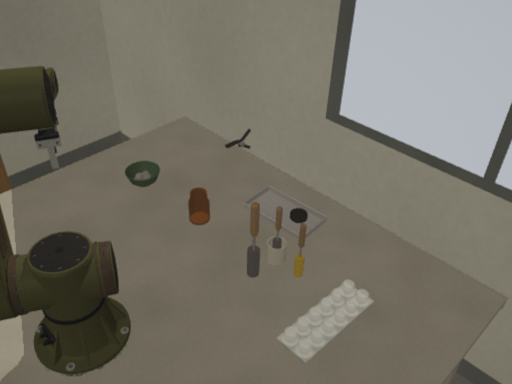

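```bash
python3 - <<'E'
from h import *
a=cv2.imread('pics/scene0.png')[130:290,150:290]; b=cv2.imread('pics/side0.png')[180:290,180:320]
A=cv2.resize(a,None,fx=3.5,fy=3.5,interpolation=2)
cv2.imwrite('pics/c1.png',A)
B=cv2.resize(b,None,fx=5,fy=5,interpolation=2)
cv2.imwrite('pics/c2.png',B)
E
```

```text
(no output)
```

View pics/c1.png

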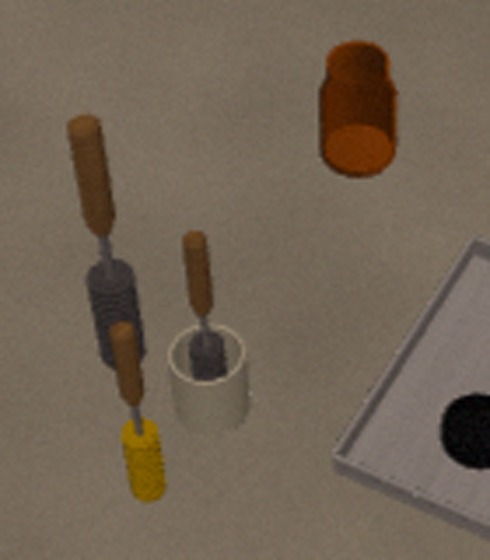

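View pics/c2.png

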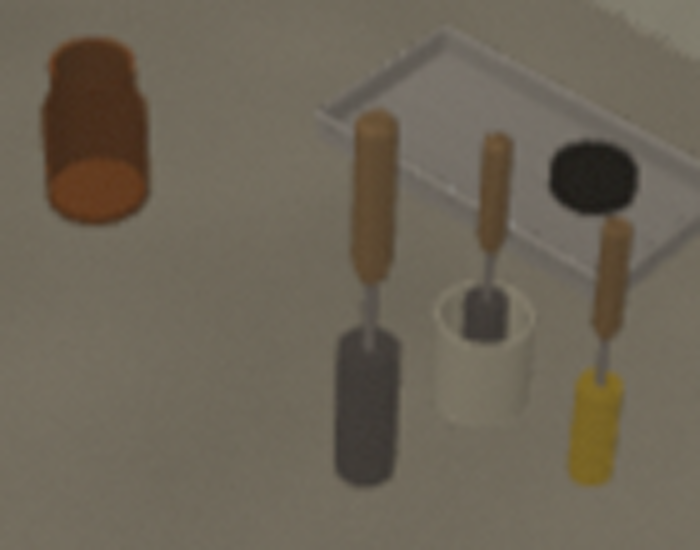

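```bash
cat >> h.py <<'E'
def tri(c1,p1,c2,p2):
    o1,d1=ray(c1,*p1);o2,d2=ray(c2,*p2)
    A=np.stack([d1,-d2],1);t=np.linalg.lstsq(A,o2-o1,rcond=None)[0]
    a,b=o1+t[0]*d1,o2+t[1]*d2
    return (a+b)/2,np.linalg.norm(a-b)
def S(x,y): return (x/3.5+150-.36,y/3.5+130-.36)
def D(x,y): return (x/5+180-.4,y/5+180-.4)
E
python3 - <<'E'
from h import *
s,d=load('scene0'),load('side0'); print(s['fx'],d['fx'])
np.set_printoptions(precision=1,suppress=True)
P={'potrim':((207,365),(484,318),70),'botfloor':((358,149),(98,187),6),'mouth':((358,61),(92,58),115),
 'htop':((194,237),(497,138),0),'hbot':((204,316),(490,248),0),'bigtop':((84,122),(377,117),0),'bighead':((123,355),(364,470),0),'ytop':((121,329),(618,223),0),'yhead':((149,490),(590,472),0)}
for k,(a,b,z) in P.items():
    print(k,tri(s,S(*a),d,D(*b)),atz(s,*S(*a),z)[:2],atz(d,*D(*b),z)[:2])
# overlays
def ring(im,c,p,r,z,f,sc,col):
    q=[(proj(c,[p[0]+r*np.cos(t),p[1]+r*np.sin(t),z])) for t in np.linspace(0,6.28,60)]
    return np.array(q)
E
```

```text
472.8731627038885 498.35633555701537
potrim (array([ 578.3, -168.4,   60.8]), np.float64(5.101913907693504)) [ 583.7 -176.9] [ 571.8 -171.6]
botfloor (array([530.2, 145.6,   4.8]), np.float64(0.25726755744252866)) [530.8 144.4] [529.4 144.7]
mouth (array([530.8, 145.5, 116. ]), np.float64(0.02736309969779922)) [530.2 146.5] [531.6 146.6]
htop (array([ 576.8, -166.9,  206.4]), np.float64(0.7829231386952011)) [457.6 -21.2] [773.9  -3.8]
hbot (array([ 578.9, -167.2,  118.9]), np.float64(1.87778666856804)) [517.  -92.3] [683.2 -79.9]
bigtop (array([ 481.4, -160.3,  270.8]), np.float64(1.262545620485134)) [282.   47.9] [729.   71.9]
bighead (array([ 480.2, -160.8,   -3.8]), np.float64(1.685504245666154)) [ 482. -162.] [ 477.4 -164.2]
ytop (array([ 577.4, -258.8,  198.6]), np.float64(0.6402793332802149)) [ 463.9 -140.1] [ 765.7 -123.1]
yhead (array([ 577.9, -259. ,   -3. ]), np.float64(0.4206889443261502)) [ 579.3 -260.3] [ 575.5 -261. ]
```

The candidates in the scene image are a large grey brush at (180,200), a small grey brush in the pot at (208,225), and a yellow brush at (189,250). The crop confirms that the one meant is the small grey brush standing in the white pot, since it isn't yellow and is the smaller grey one. Triangulation puts it upright at about (577,-167), with the bottle at (530.5,145.5).

Request:
{"name": "jog_arm", "arguments": {
  "commands": [
    {"dz": -1,"dx": -0.4,"dy": -0.3,"gripper": 0.4},
    {"dx": -0.74,"dy": -0.57,"gripper": 0.4},
    {"dx": -0.74,"dy": -0.57,"gripper": 0.4},
    {"dx": -0.74,"dy": -0.57,"gripper": 0.4},
    {"dx": -0.74,"dy": -0.57,"gripper": 0.4},
    {"dx": -0.74,"dy": -0.57,"gripper": 0.4},
    {"dx": -0.74,"dy": -0.57,"gripper": 0.4},
    {"dx": -0.74,"dy": -0.57,"gripper": 0.4},
    {"dx": -0.74,"dy": -0.57,"gripper": 0.4},
    {"dx": -0.74,"dy": -0.57,"gripper": 0.4}
  ]
}}

```text
schema error: expected keys dx, dy, dz, ax, ay, az, gripper
```

Request:
{"name": "jog_arm", "arguments": {
  "commands": [
    {"dx": -0.74,"dy": -0.57,"gripper": 0.4},
    {"dx": -0.74,"dy": -0.57,"gripper": 0.4},
    {"dx": -0.74,"dy": -0.57,"gripper": 0.4},
    {"dx": -0.74,"dy": -0.57,"gripper": 0.4},
    {"dx": -0.74,"dy": -0.57,"gripper": 0.4},
    {"dx": -0.74,"dy": -0.57,"gripper": 0.4},
    {"dx": -0.74,"dy": -0.57,"gripper": 0.4},
    {"dx": -0.74,"dy": -0.57,"gripper": 0.4},
    {"dx": -0.7,"dy": -0.5,"gripper": 0.4},
    {"gripper": 0.4}
  ]
}}

```text
schema error: expected keys dx, dy, dz, ax, ay, az, gripper
```

All seven keys are required in every row.

Request:
{"name": "jog_arm", "arguments": {
  "commands": [
    {"dx": -0.4,"dy": -0.3,"dz": -1,"ax": 0,"ay": 0,"az": 0,"gripper": 0.4},
    {"dx": -0.74,"dy": -0.57,"dz": 0,"ax": 0,"ay": 0,"az": 0,"gripper": 0.4},
    {"dx": -0.74,"dy": -0.57,"dz": 0,"ax": 0,"ay": 0,"az": 0,"gripper": 0.4},
    {"dx": -0.74,"dy": -0.57,"dz": 0,"ax": 0,"ay": 0,"az": 0,"gripper": 0.4},
    {"dx": -0.74,"dy": -0.57,"dz": 0,"ax": 0,"ay": 0,"az": 0,"gripper": 0.4},
    {"dx": -0.74,"dy": -0.57,"dz": 0,"ax": 0,"ay": 0,"az": 0,"gripper": 0.4},
    {"dx": -0.74,"dy": -0.57,"dz": 0,"ax": 0,"ay": 0,"az": 0,"gripper": 0.4},
    {"dx": -0.74,"dy": -0.57,"dz": 0,"ax": 0,"ay": 0,"az": 0,"gripper": 0.4},
    {"dx": -0.74,"dy": -0.57,"dz": 0,"ax": 0,"ay": 0,"az": 0,"gripper": 0.4},
    {"dx": -0.74,"dy": -0.57,"dz": 0,"ax": 0,"ay": 0,"az": 0,"gripper": 0.4}
  ]
}}

```text
clock: 1.4
eef_pos: [396.3, 182.5, 253.4]
eef_rot: [-3.141, -0.0, 2.709]
wrist_force: [0.8, 0.2, -0.2]
finger_gap: 56.0
finger_force: 0.0
```

Request:
{"name": "jog_arm", "arguments": {
  "commands": [
    {"dx": -0.74,"dy": -0.57,"dz": 0,"ax": 0,"ay": 0,"az": 0,"gripper": 0.4},
    {"dx": -0.74,"dy": -0.57,"dz": 0,"ax": 0,"ay": 0,"az": 0,"gripper": 0.4},
    {"dx": -0.74,"dy": -0.57,"dz": 0,"ax": 0,"ay": 0,"az": 0,"gripper": 0.4},
    {"dx": -0.74,"dy": -0.57,"dz": 0,"ax": 0,"ay": 0,"az": 0,"gripper": 0.4},
    {"dx": -0.74,"dy": -0.57,"dz": 0,"ax": 0,"ay": 0,"az": 0,"gripper": 0.4},
    {"dx": -0.74,"dy": -0.57,"dz": 0,"ax": 0,"ay": 0,"az": 0,"gripper": 0.4},
    {"dx": -0.74,"dy": -0.57,"dz": 0,"ax": 0,"ay": 0,"az": 0,"gripper": 0.4},
    {"dx": -0.5,"dy": -0.4,"dz": 0,"ax": 0,"ay": 0,"az": 0,"gripper": 0.4},
    {"dx": 0,"dy": 0,"dz": 0,"ax": 0,"ay": 0,"az": 0,"gripper": 0.4}
  ]
}}

```text
clock: 2.52
eef_pos: [528.6, -72.1, 252.8]
eef_rot: [-3.141, -0.001, 2.707]
wrist_force: [-0.6, 0.6, -0.1]
finger_gap: 56.5
finger_force: 0.0
```

Request:
{"name": "jog_arm", "arguments": {
  "commands": [
    {"dx": -0.7,"dy": -0.55,"dz": 0,"ax": 0,"ay": 0,"az": 0,"gripper": 0.4},
    {"dx": -0.7,"dy": -0.55,"dz": 0,"ax": 0,"ay": 0,"az": 0,"gripper": 0.4},
    {"dx": -0.7,"dy": -0.54,"dz": 0,"ax": 0,"ay": 0,"az": 0,"gripper": 0.4},
    {"dx": 0,"dy": 0,"dz": 0,"ax": 0,"ay": 0,"az": 0,"gripper": 0.4},
    {"dx": 0,"dy": 0,"dz": 0,"ax": 0,"ay": 0,"az": 0,"gripper": 0.4}
  ]
}}

```text
clock: 3.15
eef_pos: [577.0, -164.7, 253.3]
eef_rot: [3.141, -0.001, 2.709]
wrist_force: [0.5, 0.1, -0.2]
finger_gap: 56.8
finger_force: 0.0
```

```bash
python3 - <<'E'
from h import *
c=snap('wrist','w1'); s=manip.read_state(); print(s['eef_pos'],s['eef_rot'])
for p in([577.5,-167,208],[577.5,-167,83],[577.5,-173,70],s['eef_pos']): print(proj(c,p))
E
```

```text
[ 577.03228683 -164.61516642  253.6157446 ] [ 3.14144476e+00 -4.76836282e-05  2.70973681e+00]
[252.4429924  217.80381873]
[253.05108591 182.54413614]
[248.34282952 182.3923777 ]
[255.42103535 240.04266251]
```

View pics/w1.png

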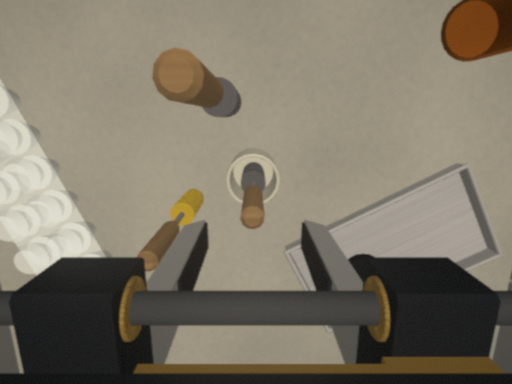

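Request:
{"name": "jog_arm", "arguments": {
  "commands": [
    {"dx": -0.04,"dy": -0.05,"dz": 0.5,"ax": 0,"ay": 0,"az": 0,"gripper": 0.4},
    {"dx": 0,"dy": 0,"dz": 0.5,"ax": 0,"ay": 0,"az": 0,"gripper": 0.4},
    {"dx": 0,"dy": 0,"dz": 0.5,"ax": 0,"ay": 0,"az": 0,"gripper": 0.4},
    {"dx": 0,"dy": 0,"dz": 0.54,"ax": 0,"ay": 0,"az": 0,"gripper": 0.4},
    {"dx": 0,"dy": 0,"dz": 0,"ax": 0,"ay": 0,"az": 0,"gripper": 0.4},
    {"dx": 0,"dy": 0,"dz": 0,"ax": 0,"ay": 0,"az": 0,"gripper": 0.7},
    {"dx": 0,"dy": 0,"dz": 0,"ax": 0,"ay": 0,"az": 0,"gripper": 0.85},
    {"dx": 0,"dy": 0,"dz": 0,"ax": 0,"ay": 0,"az": 0,"gripper": 1},
    {"dx": 0,"dy": 0,"dz": 0,"ax": 0,"ay": 0,"az": 0,"gripper": 1},
    {"dx": 0,"dy": 0,"dz": 0,"ax": 0,"ay": 0,"az": 0,"gripper": 1}
  ],
  "squeeze": 25
}}

```text
clock: 4.45
eef_pos: [577.9, -168.4, 172.0]
eef_rot: [3.142, 0.0, 2.709]
wrist_force: [-0.3, -0.2, 1.8]
finger_gap: 17.5
finger_force: 25.0
```

Request:
{"name": "jog_arm", "arguments": {
  "commands": [
    {"dx": 0,"dy": 0,"dz": -0.5,"ax": 0,"ay": 0,"az": 0,"gripper": 1},
    {"dx": 0,"dy": 0,"dz": -0.9,"ax": 0,"ay": 0,"az": 0,"gripper": 1},
    {"dx": 0,"dy": 0,"dz": -0.9,"ax": 0,"ay": 0,"az": 0,"gripper": 1},
    {"dx": 0,"dy": 0,"dz": -0.9,"ax": 0,"ay": 0,"az": 0,"gripper": 1},
    {"dx": 0,"dy": 0,"dz": -0.8,"ax": 0,"ay": 0,"az": 0,"gripper": 1},
    {"dx": 0.3,"dy": 0.45,"dz": 0,"ax": 0,"ay": 0,"az": 0,"gripper": 1},
    {"dx": 0.5,"dy": 0.75,"dz": 0,"ax": 0,"ay": 0,"az": 0,"gripper": 1},
    {"dx": 0.5,"dy": 0.75,"dz": 0,"ax": 0,"ay": 0,"az": 0,"gripper": 1},
    {"dx": 0.5,"dy": 0.75,"dz": 0,"ax": 0,"ay": 0,"az": 0,"gripper": 1},
    {"dx": 0.5,"dy": 0.75,"dz": 0,"ax": 0,"ay": 0,"az": 0,"gripper": 1}
  ]
}}

```text
clock: 5.7
eef_pos: [551.4, -2.5, 330.5]
eef_rot: [-3.141, -0.002, 2.709]
wrist_force: [0.9, -0.2, 0.2]
finger_gap: 17.1
finger_force: 25.0
```

Request:
{"name": "jog_arm", "arguments": {
  "commands": [
    {"dx": 0.5,"dy": 0.75,"dz": 0,"ax": 0,"ay": 0,"az": 0,"gripper": 1},
    {"dx": 0.5,"dy": 0.75,"dz": 0,"ax": 0,"ay": 0,"az": 0,"gripper": 1},
    {"dx": 0.5,"dy": 0.75,"dz": 0,"ax": 0,"ay": 0,"az": 0,"gripper": 1},
    {"dx": 0.3,"dy": 0.5,"dz": 0,"ax": 0,"ay": 0,"az": 0,"gripper": 1},
    {"dx": 0,"dy": 0,"dz": 0,"ax": 0,"ay": 0,"az": 0,"gripper": 1},
    {"dx": 0,"dy": 0,"dz": 0,"ax": 0,"ay": 0,"az": 0,"gripper": 1}
  ]
}}

```text
clock: 6.45
eef_pos: [532.8, 125.4, 331.2]
eef_rot: [-3.141, -0.001, 2.709]
wrist_force: [-0.5, -0.9, -0.7]
finger_gap: 17.5
finger_force: 25.0
```

```bash
python3 - <<'E'
from h import *
s=manip.read_state(); print(s['eef_pos'],s['eef_rot'])
A=[]
for n,(u,v) in(('scene',(255,140)),('side',(200,185))):
    c=snap(n,n+'1'); im=cv2.imread(f'pics/{n}1.png')
    A.append(cv2.resize(im[v-80:v+55,u-45:u+55],None,fx=4,fy=4,interpolation=2))
cv2.imwrite('pics/c3.png',np.hstack(A))
E
```

```text
[532.76110614 125.36701302 331.16890629] [-3.14091953e+00 -7.28220920e-04  2.70891078e+00]
```

View pics/c3.png

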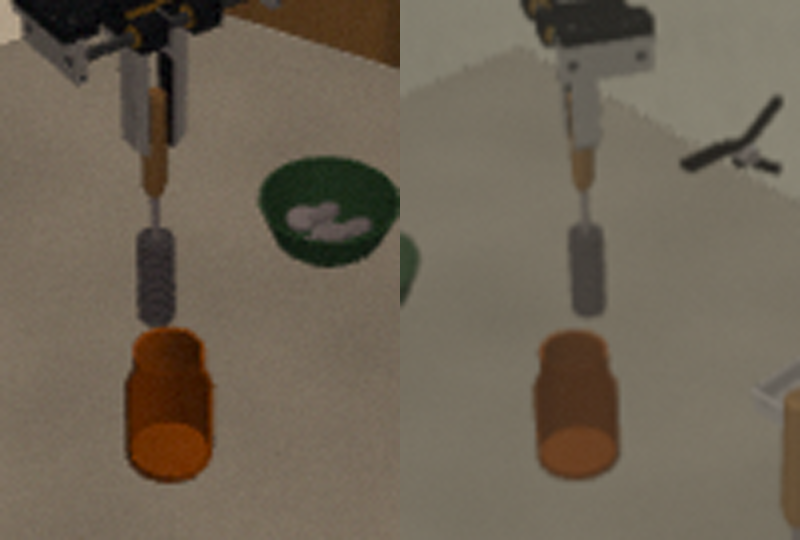

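```bash
python3 - <<'E'
from h import *
s,d=load('scene1'),load('side1')
a=lambda x,y:(x/4+210-.4,y/4+60-.4); b=lambda x,y:(x/4+155-.4,y/4+105-.4)
for k,p,q in(('end',(157,320),(189,309)),('headtop',(155,233),(185,229)),('hbot',(154,193),(183,188)),('floor',(169,451),(177,452)),('mouth',(169,345),(174,345))): print(k,tri(s,a(*p),d,b(*q)))
E
```

```text
end (array([532.53968726, 125.03984329, 163.68607045]), np.float64(1.0683501520347092))
headtop (array([531.03513892, 124.97273453, 243.89829307]), np.float64(2.8633430609047306))
hbot (array([531.1283297 , 124.63067228, 281.08329253]), np.float64(1.2893115210781276))
floor (array([529.15941115, 146.65337147,   2.37382228]), np.float64(0.30156897935532856))
mouth (array([530.19005125, 145.20719091, 119.41083617]), np.float64(2.6631343089642))
```

Request:
{"name": "jog_arm", "arguments": {
  "commands": [
    {"dx": 0.26,"dy": 0.45,"dz": 0,"ax": 0,"ay": 0,"az": 0,"gripper": 1},
    {"dx": 0,"dy": 0,"dz": 0.4,"ax": 0,"ay": 0,"az": 0,"gripper": 1},
    {"dx": 0,"dy": 0,"dz": 0.4,"ax": 0,"ay": 0,"az": 0,"gripper": 1},
    {"dx": 0,"dy": 0,"dz": 0.4,"ax": 0,"ay": 0,"az": 0,"gripper": 1},
    {"dx": 0,"dy": 0,"dz": 0.4,"ax": 0,"ay": 0,"az": 0,"gripper": 1},
    {"dx": 0,"dy": 0,"dz": 0.4,"ax": 0,"ay": 0,"az": 0,"gripper": 1},
    {"dx": 0,"dy": 0,"dz": 0,"ax": 0,"ay": 0,"az": 0,"gripper": 1}
  ]
}}

```text
clock: 7.42
eef_pos: [530.8, 146.2, 250.5]
eef_rot: [-3.14, -0.002, 2.709]
wrist_force: [-0.3, 0.4, -0.3]
finger_gap: 17.8
finger_force: 25.0
```

```bash
python3 - <<'E'
from h import *
s=manip.read_state(); print(s['eef_pos'],s['eef_rot'])
A=[]
for n,(u,v) in(('scene',(255,140)),('side',(200,185))):
    c=snap(n,n+'2'); im=cv2.imread(f'pics/{n}2.png')
    A.append(cv2.resize(im[v-80:v+55,u-45:u+55],None,fx=4,fy=4,interpolation=2))
cv2.imwrite('pics/c4.png',np.hstack(A))
E
```

```text
[530.77302386 146.16820831 250.49151892] [-3.14029403e+00 -1.70162540e-03  2.70871171e+00]
```

View pics/c4.png

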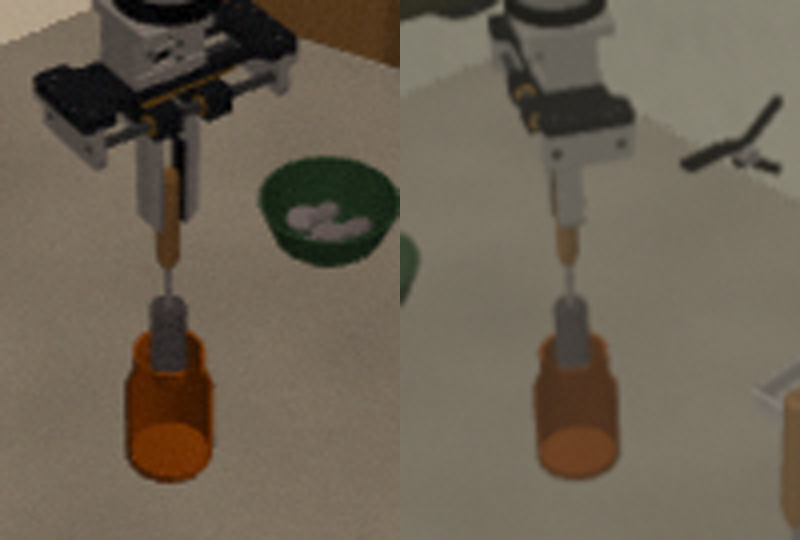

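The brush is centred in the mouth, with its head partway in and no side contact. Next is the first stroke down.

Request:
{"name": "jog_arm", "arguments": {
  "commands": [
    {"dx": 0,"dy": 0,"dz": 0.5,"ax": 0,"ay": 0,"az": 0,"gripper": 1},
    {"dx": 0,"dy": 0,"dz": 0.5,"ax": 0,"ay": 0,"az": 0,"gripper": 1},
    {"dx": 0,"dy": 0,"dz": 0.5,"ax": 0,"ay": 0,"az": 0,"gripper": 1},
    {"dx": 0,"dy": 0,"dz": 0.2,"ax": 0,"ay": 0,"az": 0,"gripper": 1},
    {"dx": 0,"dy": 0,"dz": 0.15,"ax": 0,"ay": 0,"az": 0,"gripper": 1},
    {"dx": 0,"dy": 0,"dz": 0,"ax": 0,"ay": 0,"az": 0,"gripper": 1},
    {"dx": 0,"dy": 0,"dz": 0,"ax": 0,"ay": 0,"az": 0,"gripper": 1},
    {"dx": 0,"dy": 0,"dz": 0,"ax": 0,"ay": 0,"az": 0,"gripper": 1}
  ]
}}

```text
clock: 8.52
eef_pos: [531.3, 146.4, 178.3]
eef_rot: [3.141, 0.001, 2.709]
wrist_force: [-0.2, 0.2, -0.1]
finger_gap: 17.5
finger_force: 25.0
```

Request:
{"name": "jog_arm", "arguments": {
  "commands": [
    {"dx": 0,"dy": 0,"dz": 0.12,"ax": 0,"ay": 0,"az": 0,"gripper": 1},
    {"dx": 0,"dy": 0,"dz": 0,"ax": 0,"ay": 0,"az": 0,"gripper": 1},
    {"dx": 0,"dy": 0,"dz": 0,"ax": 0,"ay": 0,"az": 0,"gripper": 1}
  ]
}}

```text
clock: 8.9
eef_pos: [531.1, 146.3, 173.0]
eef_rot: [-3.141, -0.0, 2.709]
wrist_force: [0.5, 0.3, -0.2]
finger_gap: 17.6
finger_force: 25.0
```

Request:
{"name": "jog_arm", "arguments": {
  "commands": [
    {"dx": 0,"dy": 0,"dz": -0.65,"ax": 0,"ay": 0,"az": 0,"gripper": 1},
    {"dx": 0,"dy": 0,"dz": -0.65,"ax": 0,"ay": 0,"az": 0,"gripper": 1},
    {"dx": 0,"dy": 0,"dz": -0.65,"ax": 0,"ay": 0,"az": 0,"gripper": 1},
    {"dx": 0,"dy": 0,"dz": 0,"ax": 0,"ay": 0,"az": 0,"gripper": 1},
    {"dx": 0,"dy": 0,"dz": 0,"ax": 0,"ay": 0,"az": 0,"gripper": 1}
  ]
}}

```text
clock: 9.52
eef_pos: [530.8, 146.3, 249.8]
eef_rot: [-3.141, -0.001, 2.709]
wrist_force: [-0.3, -1.0, -0.6]
finger_gap: 17.8
finger_force: 25.0
```

Request:
{"name": "jog_arm", "arguments": {
  "commands": [
    {"dx": 0,"dy": 0,"dz": 0.5,"ax": 0,"ay": 0,"az": 0,"gripper": 1},
    {"dx": 0,"dy": 0,"dz": 0.5,"ax": 0,"ay": 0,"az": 0,"gripper": 1},
    {"dx": 0,"dy": 0,"dz": 0.5,"ax": 0,"ay": 0,"az": 0,"gripper": 1},
    {"dx": 0,"dy": 0,"dz": 0.3,"ax": 0,"ay": 0,"az": 0,"gripper": 1},
    {"dx": 0,"dy": 0,"dz": 0.15,"ax": 0,"ay": 0,"az": 0,"gripper": 1},
    {"dx": 0,"dy": 0,"dz": 0,"ax": 0,"ay": 0,"az": 0,"gripper": 1},
    {"dx": 0,"dy": 0,"dz": 0,"ax": 0,"ay": 0,"az": 0,"gripper": 1},
    {"dx": 0,"dy": 0,"dz": 0,"ax": 0,"ay": 0,"az": 0,"gripper": 1}
  ]
}}

```text
clock: 10.52
eef_pos: [531.3, 146.3, 173.5]
eef_rot: [3.141, 0.001, 2.709]
wrist_force: [0.2, -0.3, -0.9]
finger_gap: 17.6
finger_force: 25.0
```

Request:
{"name": "jog_arm", "arguments": {
  "commands": [
    {"dx": 0,"dy": 0,"dz": -0.65,"ax": 0,"ay": 0,"az": 0,"gripper": 1},
    {"dx": 0,"dy": 0,"dz": -0.65,"ax": 0,"ay": 0,"az": 0,"gripper": 1},
    {"dx": 0,"dy": 0,"dz": -0.65,"ax": 0,"ay": 0,"az": 0,"gripper": 1},
    {"dx": 0,"dy": 0,"dz": 0,"ax": 0,"ay": 0,"az": 0,"gripper": 1},
    {"dx": 0,"dy": 0,"dz": 0,"ax": 0,"ay": 0,"az": 0,"gripper": 1}
  ]
}}

```text
clock: 11.15
eef_pos: [530.9, 146.2, 249.9]
eef_rot: [-3.141, -0.001, 2.709]
wrist_force: [0.1, 0.3, -1.5]
finger_gap: 17.5
finger_force: 25.0
```

Request:
{"name": "jog_arm", "arguments": {
  "commands": [
    {"dx": 0,"dy": 0,"dz": 0.5,"ax": 0,"ay": 0,"az": 0,"gripper": 1},
    {"dx": 0,"dy": 0,"dz": 0.5,"ax": 0,"ay": 0,"az": 0,"gripper": 1},
    {"dx": 0,"dy": 0,"dz": 0.5,"ax": 0,"ay": 0,"az": 0,"gripper": 1},
    {"dx": 0,"dy": 0,"dz": 0.3,"ax": 0,"ay": 0,"az": 0,"gripper": 1},
    {"dx": 0,"dy": 0,"dz": 0.15,"ax": 0,"ay": 0,"az": 0,"gripper": 1},
    {"dx": 0,"dy": 0,"dz": 0,"ax": 0,"ay": 0,"az": 0,"gripper": 1},
    {"dx": 0,"dy": 0,"dz": 0,"ax": 0,"ay": 0,"az": 0,"gripper": 1},
    {"dx": 0,"dy": 0,"dz": 0,"ax": 0,"ay": 0,"az": 0,"gripper": 1}
  ]
}}

```text
clock: 12.15
eef_pos: [531.3, 146.4, 173.5]
eef_rot: [3.141, 0.001, 2.709]
wrist_force: [-0.3, 0.2, -0.2]
finger_gap: 17.3
finger_force: 25.0
```

Request:
{"name": "jog_arm", "arguments": {
  "commands": [
    {"dx": 0,"dy": 0,"dz": -0.65,"ax": 0,"ay": 0,"az": 0,"gripper": 1},
    {"dx": 0,"dy": 0,"dz": -0.65,"ax": 0,"ay": 0,"az": 0,"gripper": 1},
    {"dx": 0,"dy": 0,"dz": -0.65,"ax": 0,"ay": 0,"az": 0,"gripper": 1},
    {"dx": 0,"dy": 0,"dz": 0,"ax": 0,"ay": 0,"az": 0,"gripper": 1},
    {"dx": 0,"dy": 0,"dz": 0,"ax": 0,"ay": 0,"az": 0,"gripper": 1}
  ]
}}

```text
clock: 12.78
eef_pos: [530.9, 146.2, 249.9]
eef_rot: [-3.141, -0.001, 2.709]
wrist_force: [-0.2, -0.7, -0.5]
finger_gap: 17.7
finger_force: 25.0
```

Request:
{"name": "jog_arm", "arguments": {
  "commands": [
    {"dx": 0,"dy": 0,"dz": -0.7,"ax": 0,"ay": 0,"az": 0,"gripper": 1},
    {"dx": 0,"dy": 0,"dz": -0.7,"ax": 0,"ay": 0,"az": 0,"gripper": 1},
    {"dx": 0,"dy": 0,"dz": -0.6,"ax": 0,"ay": 0,"az": 0,"gripper": 1},
    {"dx": -0.5,"dy": -0.75,"dz": 0,"ax": 0,"ay": 0,"az": 0,"gripper": 1},
    {"dx": -0.5,"dy": -0.75,"dz": 0,"ax": 0,"ay": 0,"az": 0,"gripper": 1},
    {"dx": -0.5,"dy": -0.75,"dz": 0,"ax": 0,"ay": 0,"az": 0,"gripper": 1},
    {"dx": -0.5,"dy": -0.75,"dz": 0,"ax": 0,"ay": 0,"az": 0,"gripper": 1},
    {"dx": -0.5,"dy": -0.75,"dz": 0,"ax": 0,"ay": 0,"az": 0,"gripper": 1},
    {"dx": -0.5,"dy": -0.75,"dz": 0,"ax": 0,"ay": 0,"az": 0,"gripper": 1}
  ]
}}

```text
clock: 13.9
eef_pos: [564.5, -68.6, 329.6]
eef_rot: [-3.141, -0.002, 2.709]
wrist_force: [0.6, -0.2, -1.2]
finger_gap: 17.5
finger_force: 25.0
```

Request:
{"name": "jog_arm", "arguments": {
  "commands": [
    {"dx": -0.5,"dy": -0.75,"dz": 0,"ax": 0,"ay": 0,"az": 0,"gripper": 1},
    {"dx": -0.5,"dy": -0.75,"dz": 0,"ax": 0,"ay": 0,"az": 0,"gripper": 1},
    {"dx": -0.36,"dy": -0.64,"dz": 0,"ax": 0,"ay": 0,"az": 0,"gripper": 1},
    {"dx": 0,"dy": 0,"dz": 0,"ax": 0,"ay": 0,"az": 0,"gripper": 1},
    {"dx": 0,"dy": 0,"dz": 0,"ax": 0,"ay": 0,"az": 0,"gripper": 1},
    {"dx": 0,"dy": 0,"dz": 0,"ax": 0,"ay": 0,"az": 0,"gripper": 1}
  ]
}}

```text
clock: 14.65
eef_pos: [578.1, -167.0, 330.9]
eef_rot: [3.142, -0.0, 2.71]
wrist_force: [-1.0, 0.4, -1.2]
finger_gap: 17.5
finger_force: 25.0
```

```bash
python3 - <<'E'
from h import *
s=manip.read_state(); print(s['eef_pos'],s['eef_rot'])
A=[]
for n,(u,v) in(('scene',(210,200)),('side',(276,215))):
    c=snap(n,n+'3'); im=cv2.imread(f'pics/{n}3.png')
    A.append(cv2.resize(im[v-75:v+60,u-50:u+50],None,fx=4,fy=4,interpolation=2))
cv2.imwrite('pics/c5.png',np.hstack(A))
E
```

```text
[ 578.10682587 -166.97516092  330.9125249 ] [ 3.14154120e+00 -2.09746575e-04  2.70982509e+00]
```

View pics/c5.png

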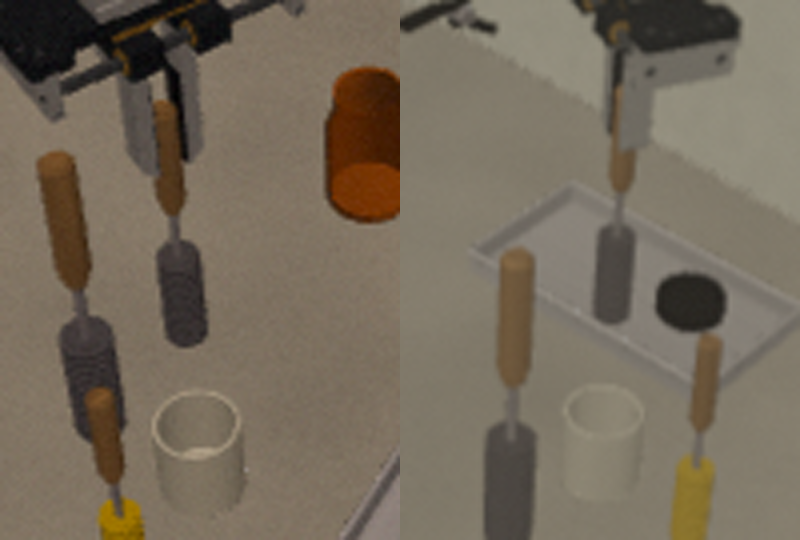

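```bash
python3 - <<'E'
from h import *
s,d=load('scene3'),load('side3')
a=lambda x,y:(x/4+160-.4,y/4+125-.4); b=lambda x,y:(x/4+226-.4,y/4+140-.4)
for k,p,q in(('end',(187,337),(212,318)),('rim',(198,426),(202,417))): print(k,tri(s,a(*p),d,b(*q)))
print(atz(s,*a(198,426),70),atz(d,*b(202,417),70))
E
```

```text
end (array([ 577.29873369, -167.90229456,  161.96410846]), np.float64(1.6456234060178254))
rim (array([ 575.73294115, -165.7940581 ,   62.59180961]), np.float64(3.3998799865877896))
[ 578.89141527 -168.31656413   70.        ] [ 568.96054828 -172.91331467   70.        ]
```

Request:
{"name": "jog_arm", "arguments": {
  "commands": [
    {"dx": 0,"dy": 0,"dz": 0.5,"ax": 0,"ay": 0,"az": 0,"gripper": 1},
    {"dx": 0,"dy": 0,"dz": 0.6,"ax": 0,"ay": 0,"az": 0,"gripper": 1},
    {"dx": 0,"dy": 0,"dz": 0.6,"ax": 0,"ay": 0,"az": 0,"gripper": 1},
    {"dx": 0,"dy": 0,"dz": 0.5,"ax": 0,"ay": 0,"az": 0,"gripper": 1},
    {"dx": 0,"dy": 0,"dz": 0.5,"ax": 0,"ay": 0,"az": 0,"gripper": 1},
    {"dx": 0,"dy": 0,"dz": 0.5,"ax": 0,"ay": 0,"az": 0,"gripper": 1},
    {"dx": 0,"dy": 0,"dz": 0.5,"ax": 0,"ay": 0,"az": 0,"gripper": 1},
    {"dx": 0,"dy": 0,"dz": 0.2,"ax": 0,"ay": 0,"az": 0,"gripper": 1},
    {"dx": 0,"dy": 0,"dz": 0,"ax": 0,"ay": 0,"az": 0,"gripper": 1},
    {"dx": 0,"dy": 0,"dz": 0,"ax": 0,"ay": 0,"az": 0,"gripper": 1}
  ]
}}

```text
clock: 16.0
eef_pos: [578.4, -168.0, 176.0]
eef_rot: [3.141, 0.001, 2.709]
wrist_force: [-0.5, -1.1, -0.1]
finger_gap: 17.2
finger_force: 25.0
```

Request:
{"name": "jog_arm", "arguments": {
  "commands": [
    {"dx": 0,"dy": 0,"dz": 0.05,"ax": 0,"ay": 0,"az": 0,"gripper": 1},
    {"dx": 0,"dy": 0,"dz": 0.04,"ax": 0,"ay": 0,"az": 0,"gripper": 1},
    {"dx": 0,"dy": 0,"dz": 0,"ax": 0,"ay": 0,"az": 0,"gripper": 1},
    {"dx": 0,"dy": 0,"dz": 0,"ax": 0,"ay": 0,"az": 0,"gripper": 1}
  ]
}}

```text
clock: 16.5
eef_pos: [578.3, -168.0, 172.0]
eef_rot: [3.141, 0.001, 2.709]
wrist_force: [0.8, 0.6, 4.4]
finger_gap: 17.1
finger_force: 25.0
```

The brush is touching the pot floor (about 4 N). I'll open the gripper gently and retreat.

Request:
{"name": "jog_arm", "arguments": {
  "commands": [
    {"dx": 0,"dy": 0,"dz": 0,"ax": 0,"ay": 0,"az": 0,"gripper": 0.78},
    {"dx": 0,"dy": 0,"dz": 0,"ax": 0,"ay": 0,"az": 0,"gripper": 0.7},
    {"dx": 0,"dy": 0,"dz": 0,"ax": 0,"ay": 0,"az": 0,"gripper": 0.55},
    {"dx": 0,"dy": 0,"dz": 0,"ax": 0,"ay": 0,"az": 0,"gripper": 0.4},
    {"dx": 0,"dy": 0,"dz": 0,"ax": 0,"ay": 0,"az": 0,"gripper": 0.4},
    {"dx": 0,"dy": 0,"dz": -0.5,"ax": 0,"ay": 0,"az": 0,"gripper": 0.4},
    {"dx": 0,"dy": 0,"dz": -0.8,"ax": 0,"ay": 0,"az": 0,"gripper": 0.4},
    {"dx": 0,"dy": 0,"dz": -1,"ax": 0,"ay": 0,"az": 0,"gripper": 0.4},
    {"dx": 0,"dy": 0,"dz": -1,"ax": 0,"ay": 0,"az": 0,"gripper": 0.4},
    {"dx": 0,"dy": 0,"dz": 0,"ax": 0,"ay": 0,"az": 0,"gripper": 0.4}
  ]
}}

```text
clock: 17.75
eef_pos: [578.7, -168.2, 306.7]
eef_rot: [3.141, 0.005, 2.709]
wrist_force: [-0.3, -0.3, -0.7]
finger_gap: 56.4
finger_force: 0.0
```

```bash
python3 - <<'E'
from h import *
A=[]
for n,(u,v) in(('scene',(225,210)),('side',(256,225))):
    c=snap(n,n+'4'); im=cv2.imread(f'pics/{n}4.png')
    A.append(cv2.resize(im[v-90:v+90,u-75:u+75],None,fx=2.6,fy=2.6,interpolation=2))
cv2.imwrite('pics/c6.png',np.hstack(A))
E
```

```text
(no output)
```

View pics/c6.png

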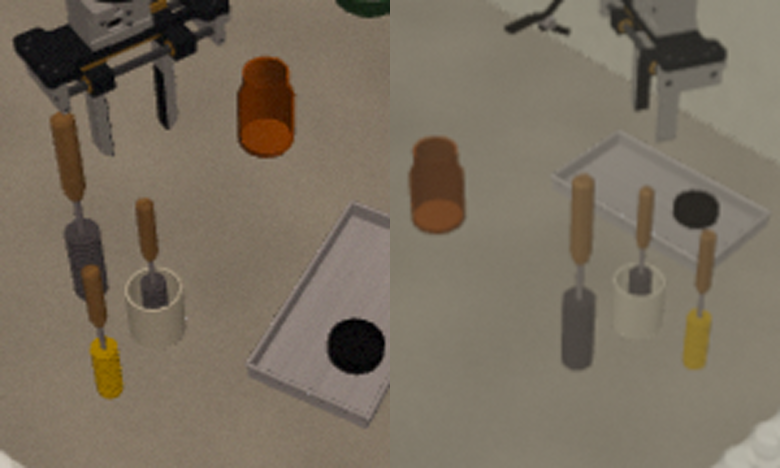

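The brush stands head down in its pot (left panel, about (150,260)), the gripper is clear of it, and the bottle and the other things look unmoved.

```bash
python3 -c "
from cell import job
print(job.sign_off())"
```

```text
the job is handed in; nothing more can be done
None
```

I gave the bottle three full down-and-up strokes with the small grey brush, stood the brush back in its pot, let go and handed the job in at about 18 s; the sign-off gave no verdict.

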